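# Release the touch-latch lid over the orange wedge

### The arm

A 6-joint arm with a two-finger parallel gripper is mounted at the origin on the work surface. World frame = base frame: x ahead of the robot, y to its left, z up, the work surface at z = 0. Lengths are in m, angles in rad, forces in N, time in s.
With the tool pointing down it reaches from about 0.275 to 0.875 m from the base axis. Payload 12.5 kg.
Tool frame: the origin (TCP) lies midway between the tips of the shut fingers; the grasp point (between the pads) lies 19 mm behind it; x points along the fingers, y is the direction in which the jaws open and shut, and the axes are right-handed (so a half turn about x gives the same grasp; the last joint's range is limited). The gripper opens to 85 mm and grips with 20 to 120 N. Pads are 22 mm wide; open, the fingers measure 114 mm over their backs; the gripper's body (76 mm by 85 mm) begins 54 mm behind the grasp point. The pads swing forward as they close: fully open they stand 13 mm farther back than shut.
Start: joints at [-1.422, 0.351, 1.652, -0, 1.139, -0.085], TCP at [0.127, -0.535, 0.231] pointing down, gripper open.
Joint ranges: [-2.75, 2.75], [-0.79, 2.1], [0.01, 2.65], [-1.57, 4.71], [0.07, 3.14], [-2.87, 2.87]. Speed limits (rad/s): [2.22, 2.22, 2.79, 3.14, 3.14, 3.14].

### API

Orientations are given as a rotation vector (axis times angle).
In Python, from bench import r gives the robot as it stands.
- The arm moves only by the shell command python3 -m handwheel 'ROWS' [FORCE]. ROWS is JSON, a list of rows, each a list of 3 entries, a list of its own where there are three numbers: the opening, from 0 (shut) to 1 (fully open), then the shift along the tool's x, y, z scaled (see below), then the turn, a rotation vector about the tool's x, y, z scaled (see below). In form: [[jaw, [tx, ty, tz], [rx, ry, rz]], ...]. A call has 1 to 20 rows; each row shifts and turns the commanded pose from where the row before left it, along the tool's axes as they then stand; what a row does not reach is not made up. The controller multiplies each number of a shift by 0.4 m and each number of a turn by 360 degrees. A row lasts 1/12 s, in which the tool goes at most 41.7 mm and 7.16 degrees, less where a joint would pass 70% of its speed; a pose out of reach is approached as far as the arm can. A call with a number of a shift or a turn outside -1 to 1 is refused whole. A call with a gripper value outside its range is refused whole. The fingers move at their own pace and stop on an object; FORCE is the grip in N (left out, the last holds). Time passes only in rows, so rows that do not move let the fingers close. It gives the time, the measured TCP pose, the force and the opening at its end, in the units of the state.
- r.get_state(): the state, without advancing time (a new reading comes with each control period).
- r.grab_frame(name): name is "scene" or "top"; returns a dict with "color" (384x512x3 uint8, red, green, blue), "camera_matrix" (3x3 intrinsics, pixels), "xyz" and "orientation" of the camera in the world. Camera axes: x right, y up, looking along -z (the intrinsics and any distortion apply to the point x, -y, -z); pixel columns grow to the right and rows downward; lengths in m; the calibration is good to about 2 mm. A picture is of the moment at which its call begins. There is no depth.
- r.hand_in(): hands the job in, once; it reports no verdict.
Trained networks look in a picture, given as the dict that the camera call returned (one of the last four; its "shot" number tells which), for a name from the list of things; names that differ only in an ending like _2 or _b are one class to them, and where a whole thing is asked for, a point or a joint stands for the part that bears it (a point fixed in the world has none). Each returns a list of dicts, best first, with "p" (0 to 1); they miss things now and then, are a little off and sometimes report something else, mostly with a low value. They report only what shows in the picture. A call takes as long as a camera call. They do not tell look-alikes from the thing itself.
- r.look_for(picture, thing): "box" ([left, top, right, bottom] as shares, 0 to 1, of the picture: columns of its width, rows of its height, round what is visible of it).
The state is a dict: "t": time; "qpos": joint angles; "dq": joint speeds; "joint_efforts": joint torques, N m; "tool_pos": TCP position; "tcp_rot": TCP orientation; "force": force on the tool from outside, world axes, zero at the start; "torque": the same for the moment, N m; "finger_gap": finger opening in m.
Only numpy, scipy, OpenCV 4.12 (cv2) and the standard library are available. Lean on these libraries where they do the work, as an engineer would, in place of code of your own. Each camera call takes 0.05 s, during which the arm holds its last target. There are 200 camera calls.

### The job

Of the two white bins with clear push-to-open lids, go to the one that holds the orange wedge: push the red lock tab all the way to the left (as seen from the robot), then press the lid's front edge down on the grey spot until the catch lets go, and take the finger away so that the spring lifts the lid ajar. Leave the lid ajar, do not swing it wider; leave the other bin shut and locked, and do not pick up or disturb anything else.

Things in the scene. Friction and masses are not known exactly. Their poses are not given: they have to be found in the camera images.
- bin_a: white bin, fixed, 200 mm long, 130 wide, walls 78 high. Origin on the shelf surface; own frame: x away from its front, y left seen from the front. Front deck x -106 to -46 mm, top at z 70. Clear sprung lid, shut: x -62 to +88, y -62 to +62, top at z 90; hinged along y at x +88, z 84. This bin holds the orange wedge.
- bin_b: white bin, fixed, 200 mm long, 130 wide, walls 78 high. Origin on the shelf surface; own frame: x away from its front, y left seen from the front. Front deck x -106 to -46 mm, top at z 70. Clear sprung lid, shut: x -62 to +88, y -62 to +62, top at z 90; hinged along y at x +88, z 84. This bin holds the blue tool (leave alone).
- bin_a_tab (a point): centre of the top of the red lock tab, 14 (x) by 16 (y) mm, 26 high, standing on the front deck (27 mm below this point). At joint 0: x -88, y -15, z 97 mm in the bin's frame; slides along the bin's y. The lid's front edge is 26 mm behind its centre. This bin holds the orange wedge.
- bin_b_tab (a point): centre of the top of the red lock tab, 14 (x) by 16 (y) mm, 26 high, standing on the front deck (27 mm below this point). At joint 0: x -88, y -15, z 97 mm in the bin's frame; slides along the bin's y. The lid's front edge is 26 mm behind its centre. This bin holds the blue tool (leave alone).
- bin_a_press (a point): press spot: grey disc 26 mm across, on the top face of the lid, 17 mm behind its front edge, midway across; at x -45, y 0, z 90 mm in the bin's frame when shut. Moves with the lid. This bin holds the orange wedge.
- bin_b_press (a point): press spot: grey disc 26 mm across, on the top face of the lid, 17 mm behind its front edge, midway across; at x -45, y 0, z 90 mm in the bin's frame when shut. Moves with the lid. This bin holds the blue tool (leave alone).
- bin_a_lid (a joint): lid hinge (rad): 0 shut, grows as it opens upward about its rear edge. With the lock off, pressing the press spot about 8 mm down (to -0.06; stop at -0.065; about 3 to 4 N) frees the catch for good; let go, a weak spring lifts the lid to about 0.45 (front edge 65 mm up), following the finger. With the lock on it can be pressed only 1 to 2 mm. This bin holds the orange wedge.
- bin_b_lid (a joint): lid hinge (rad): 0 shut, grows as it opens upward about its rear edge. With the lock off, pressing the press spot about 8 mm down (to -0.06; stop at -0.065; about 3 to 4 N) frees the catch for good; let go, a weak spring lifts the lid to about 0.45 (front edge 65 mm up), following the finger. With the lock on it can be pressed only 1 to 2 mm. This bin holds the blue tool (leave alone).
- bin_a_lock (a joint): lock slide (m): 0 locked, 0.030 fully off (end stop); grows towards the bin's +y. Stiff slide, about 1.5 to 2 N, stays where it is left. Starts 0 to 0.004. This bin holds the orange wedge.
- bin_b_lock (a joint): lock slide (m): 0 locked, 0.030 fully off (end stop); grows towards the bin's +y. Stiff slide, about 1.5 to 2 N, stays where it is left. Starts 0 to 0.004. This bin holds the blue tool (leave alone).
- wedge: orange hard-silicone finishing wedge, 80 x 42 x 14 mm, lying loose in bin_a under the clear lid; origin under its middle. Not to be moved.
- blue_tool: blue plastic caulk removal tool, 94 x 36 x 14 mm, lying loose in bin_b under the clear lid; origin under its middle. Not to be moved.
- cartridge_a: white closed cartridge, 50 mm across, 205 mm high, standing loose left of the bins; origin under its centre. Not to be disturbed.
- cartridge_b: white closed cartridge, 50 mm across, 205 mm high, standing loose right of the bins; origin under its centre. Not to be disturbed.
- spatula: spatula, 180 mm long, lying loose on the shelf between the two bins, pointing away from the robot, lower than 40 mm; origin under its middle. Not to be disturbed.
There are look-alikes about, which are no part of the job. Leave any purple look-alike of the bin_a alone.

How it is judged:
On the way, in this order (a step that is already met when the one before it is completed fails the run):
1. the lock of the wedge's bin is slid off while its lid is still shut (value of joint bin_a_lock above 0.022 m and value of joint bin_a_lid below 0.05 rad), for 0.1 s.
2. the lid over the wedge is pressed in (value of joint bin_a_lid below -0.035 rad), for 0.02 s.
3. the spring lifts the lid ajar (value of joint bin_a_lid above 0.25 rad), for 0.2 s.
At the end, for the whole second after the job is handed in: The lid over the orange wedge stands ajar and at rest (0.25 to 0.70 rad) with its lock slid off (over 22 mm); the other lid is shut (within 0.05 rad) and its lock on (under 12 mm) (value of joint bin_a_lid between 0.25 and 0.7 rad and velocity of joint bin_a_lid between -0.1 and 0.1 rad/s and value of joint bin_a_lock above 0.022 m and value of joint bin_b_lid between -0.03 and 0.05 rad and value of joint bin_b_lock below 0.012 m); the robot touches nothing.
It fails at once if the lid over the blue tool is pressed or opens (value of joint bin_b_lid below -0.03 rad or value of joint bin_b_lid above 0.05 rad).
It fails at once if the other bin's lock is moved (value of joint bin_b_lock above 0.012 m).
It fails at once if the lid is swung further open than its spring leaves it (value of joint bin_a_lid above 0.85 rad).
It fails at once if the wedge or the blue tool is moved more than 25 mm or lifted (distance of any of wedge, blue_tool from where it was at the start of the episode above 0.025 m).
It fails at once if a cartridge or the spatula is moved more than 25 mm, lifted, or a cartridge is tipped (distance of any of cartridge_a, cartridge_b, spatula from where it was at the start of the episode above 0.025 m or angle between any of cartridge_a, cartridge_b's own z axis and vertical above 0.35 rad).
It also fails if it takes over 40 s, if anything falls off the work surface, if the arm or the gripper's body presses on something with over 40 N, if the wrist force passes 120 N, or if a joint passes its speed limit or range.

## Working session

There is one attempt and no reset: what is moved stays moved. The work goes in short steps, Python scripts to look and compute and a shell command to move; the robot and the scene stay as the last step left them, time stands still between calls to the robot, and variables do not carry over. Pictures are saved under pics/ and viewed, about 8 in all and at most 12, crops included, and the job is handed in when it is done.

```bash
ls; mkdir -p pics; python3 - <<'E'
from bench import r
import cv2,json
s=r.get_state();print({k:s[k] for k in('t','tool_pos','tcp_rot','force','finger_gap')})
for n in('scene','top'):
    f=r.grab_frame(n);cv2.imwrite(f'pics/{n}0.png',f['color'][:,:,::-1])
    print(n,f['xyz'],f['orientation'],f['camera_matrix'],[k for k in f])
    for th in('bin_a','bin_a_tab','bin_a_press','wedge','blue_tool'):
        for d in r.look_for(f,th)[:4]:
            b=d['box'];print(th,round(d['p'],2),[round(b[0]*512),round(b[1]*384),round(b[2]*512),round(b[3]*384)])
E
```

```text
pics
{'t': 0.0, 'tool_pos': array([ 0.12739306, -0.53469798,  0.23075203]), 'tcp_rot': array([ 2.09795436,  0.24768131, -2.09802186]), 'force': array([-0.20038433, -0.46287689, -0.37912968]), 'finger_gap': 0.0855150268461775}
scene [1.01633619 0.53396815 1.21621776] [0.26487183 0.68473291 2.29178216] [[495.99627492   0.         249.79263606]
 [  0.         495.99627492 190.86582956]
 [  0.           0.           1.        ]] ['color', 'camera_matrix', 'xyz', 'orientation', 'shot']
bin_a 0.86 [294, 166, 379, 244]
bin_a 0.78 [144, 144, 230, 220]
bin_a 0.73 [243, 233, 336, 331]
bin_a 0.71 [214, 99, 291, 167]
bin_a_tab 0.6 [344, 166, 351, 178]
bin_a_tab 0.53 [204, 154, 214, 163]
bin_a_tab 0.4 [267, 104, 271, 112]
bin_a_tab 0.25 [143, 145, 228, 221]
bin_a_press 0.86 [145, 148, 217, 206]
bin_a_press 0.61 [219, 101, 278, 147]
bin_a_press 0.59 [303, 168, 369, 227]
top [0.3848548  0.01817353 1.23666742] [ 0.09661899 -0.0916261  -1.54246584] [[406.63387179   0.         253.1009894 ]
 [  0.         406.63387179 190.9694589 ]
 [  0.           0.           1.        ]] ['color', 'camera_matrix', 'xyz', 'orientation', 'shot']
bin_a 0.91 [156, 123, 209, 201]
bin_a 0.76 [293, 130, 346, 207]
bin_a 0.66 [297, 222, 348, 298]
bin_a 0.65 [175, 213, 226, 293]
bin_a_tab 0.66 [321, 189, 325, 198]
bin_a_tab 0.59 [325, 286, 335, 293]
bin_a_tab 0.47 [204, 270, 212, 286]
bin_a_press 0.89 [174, 218, 223, 276]
bin_a_press 0.69 [302, 223, 350, 284]
bin_a_press 0.6 [300, 133, 348, 188]
```

```bash
python3 - <<'E'
import cv2
a=cv2.imread('pics/top0.png');cv2.imwrite('pics/top0c.png',cv2.resize(a[100:320,130:380],None,fx=2.7,fy=2.7,interpolation=cv2.INTER_CUBIC))
a=cv2.imread('pics/scene0.png');cv2.imwrite('pics/scene0c.png',cv2.resize(a[60:360,110:420],None,fx=2,fy=2,interpolation=cv2.INTER_CUBIC))
E
```

```text
(no output)
```

View pics/top0c.png

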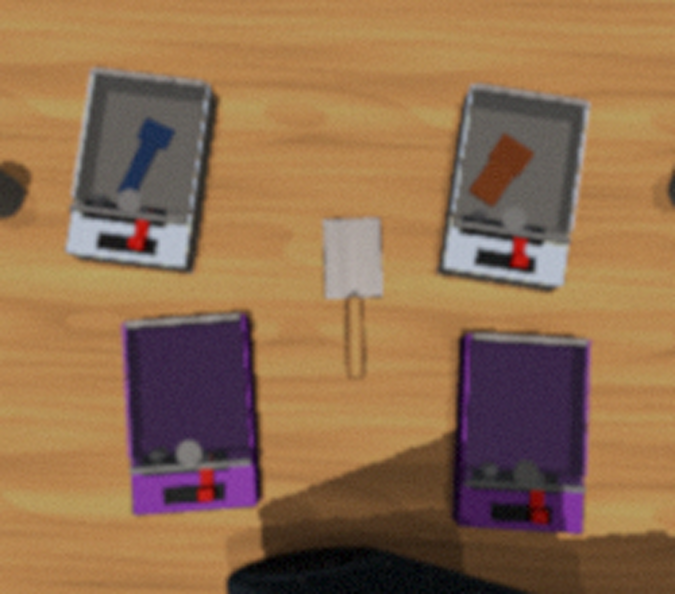

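View pics/scene0c.png

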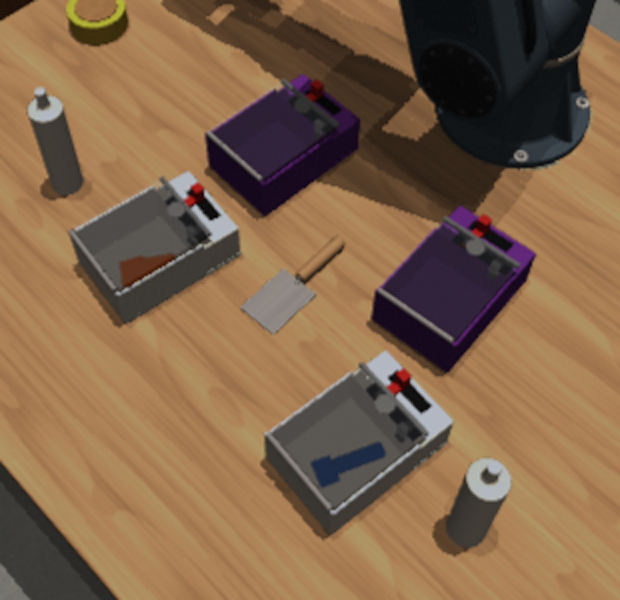

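Top crop: candidates are tabs at crop px (520,250) on the white bin with the orange wedge, (138,235) on the white bin with the blue tool, and (207,485) and (538,507) on the purple look-alikes. I choose the white bin on the right with the wedge. The scene crop agrees, with its tab at (195,190). Next I fit the bin pose and check it in an overlay.

```bash
cat >h.py <<'E'
import numpy as np,cv2
from scipy.spatial.transform import Rotation as R
from scipy.optimize import least_squares
def proj(f,P):
    c=(np.atleast_2d(P)-f['xyz'])@R.from_rotvec(f['orientation']).as_matrix()
    return (np.c_[c[:,0]/-c[:,2],-c[:,1]/-c[:,2]])@np.array(f['camera_matrix'])[:2,:2].T+np.array(f['camera_matrix'])[:2,2]
def bin2w(p,B):
    c,s=np.cos(p[2]),np.sin(p[2]);B=np.atleast_2d(B)/1000.
    return np.c_[p[0]+c*B[:,0]-s*B[:,1],p[1]+s*B[:,0]+c*B[:,1],B[:,2]]
E
python3 - <<'E'
from h import *
from bench import r
T=r.grab_frame('top');S=r.grab_frame('scene')
B=[[-106,65,70],[-106,-65,70],[94,65,78],[94,-65,78],[-45,0,90]]
t=np.array([[443,270],[565,287],[470,87],[590,100],[514,217]])/2.7+[130,100]
s=np.array([[238,235],[185,173],[121,288],[73,237],[178,210]])/2+[110,60]
res=lambda p:np.r_[(proj(T,bin2w(p,B))-t),(proj(S,bin2w(p,B))-s)].ravel()
o=least_squares(res,[.55,-.2,-.1],loss='soft_l1');p=o.x
print(p);print(res(p).reshape(-1,2).round(1))
np.save('p.npy',p)
tab=lambda q:[[-95+14*i,-15+q-8+16*j,97] for i,j in((0,0),(0,1),(1,1),(1,0))]
for f,(x,y),n in((T,(285,120),'t'),(S,(135,135),'s')):
    im=cv2.resize(f['color'][y:y+100,x:x+105,::-1],None,fx=6,fy=6,interpolation=cv2.INTER_CUBIC)
    def pl(q,c): cv2.polylines(im,[((proj(f,bin2w(p,q))-[x,y]+.5)*6).astype(np.int32)],True,c,1)
    pl([B[0],B[1],B[3],B[2]],(0,255,0));pl(tab(0),(255,255,0));pl([[-62,62,90],[88,62,90],[88,-62,90],[-62,-62,90]],(255,0,255))
    a=np.linspace(0,6.28,30);pl(np.c_[-45+13*np.cos(a),13*np.sin(a),a*0+90],(0,255,255))
    cv2.imwrite(f'pics/fit_{n}.png',im)
cv2.imwrite('pics/fit.png',cv2.resize(np.hstack([cv2.imread('pics/fit_t.png'),cv2.imread('pics/fit_s.png')]),(800,381)))
for q,n in(([-88,-15,97],'tab'),([-45,0,90],'press')): print(n,bin2w(p,q),np.hypot(*bin2w(p,q)[0,:2]))
E
```

```text
[ 0.60199879 -0.17132087 -0.11009905]
[[ 0.  -0.4]
 [-0.3 -0.6]
 [-1.2 -0.4]
 [-1.4  0.7]
 [-0.3  0.5]
 [ 0.6 -4.9]
 [ 0.9 -2.4]
 [-1.2  4.3]
 [-2.2 -1.6]
 [-0.9 -0.5]]
tab [[ 0.51288346 -0.1765609   0.097     ]] 0.5424234418313669
press [[ 0.55727125 -0.16637642  0.09      ]] 0.5815774765908471
```

View pics/fit.png

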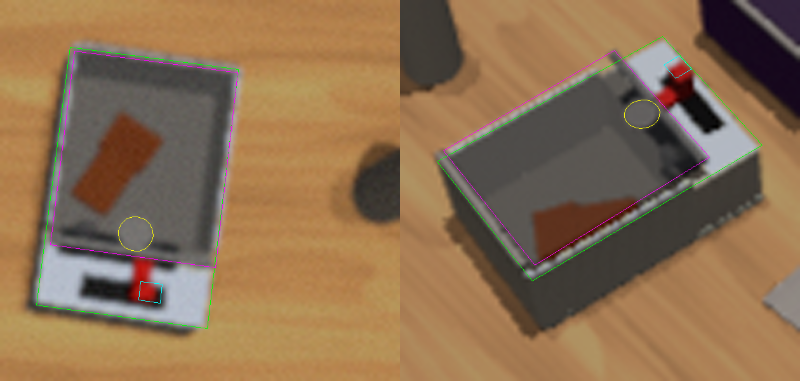

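The overlay fits the wedge bin in both views: spot and walls lie on the image, and the tab sits about 3 mm left of joint 0, within its 0–4 mm start range. Next I locate the cartridges for clearance and work out the move.

```bash
cat >>h.py <<'E'
def delta(r,target,yb=None):
    "print shift (tool axes, /0.4) to world target; turn (/360) about tool x to bring tool y along bin y"
    s=r.get_state();M=R.from_rotvec(s['tcp_rot']);d=np.array(target)-s['tool_pos']
    print('t',s['t'],'tcp',s['tool_pos'].round(4),'F',s['force'].round(1),'gap',s['finger_gap'].__round__(4))
    print('axes\n',M.as_matrix().round(3));print('shift/0.4',(M.inv().apply(d)/.4).round(4),'world d',d.round(4))
E
python3 - <<'E'
from h import *
from bench import r
p=np.load('p.npy');S=r.grab_frame('scene');T=r.grab_frame('top')
for f in(S,T):
  for d in r.look_for(f,'cartridge_a')[:3]:
    b=np.array(d['box'])*[512,384,512,384];z=.0 if f is S else .19
    u=np.array([(b[0]+b[2])/2,b[3]-6 if f is S else (b[1]+b[3])/2])
    K=f['camera_matrix'];v=np.array([(u[0]-K[0,2])/K[0,0],-(u[1]-K[1,2])/K[1,1],-1]);w=R.from_rotvec(f['orientation']).apply(v)
    print(round(d['p'],2),b.round(),f['xyz']+w*(z-f['xyz'][2])/w[2])
print('high start',bin2w(p,[-88,-52,0])); print('bin x dir yaw',p[2])
t=bin2w(p,[-88,-52,300])[0];delta(r,t)
s=r.get_state();M=R.from_rotvec(s['tcp_rot']).as_matrix();yb=np.array([-np.sin(p[2]),np.cos(p[2]),0])
for sg in(1,-1):
  v=M.T@(sg*yb);print('turn about tool x deg',np.degrees(np.arctan2(v[2],v[1])))
E
```

```text
0.98 [123. 106. 154. 156.] [ 0.61600168 -0.3947468   0.        ]
0.91 [336. 286. 368. 336.] [0.57776495 0.42755873 0.        ]
0.17 [202. 155. 212. 162.] [ 0.47946592 -0.22662556  0.        ]
0.75 [103. 153. 138. 180.] [0.56699917 0.37170527 0.19      ]
0.59 [375. 154. 416. 179.] [ 0.58442198 -0.3461144   0.19      ]
high start [[ 0.50881802 -0.21333687  0.        ]]
bin x dir yaw -0.11009905118166377
t 0.9 tcp [ 0.1275 -0.535   0.2313] F [-0.5  0.9 -0.3] gap 0.0854
axes
 [[ 0.     0.232 -0.973]
 [-0.    -0.973 -0.232]
 [-1.     0.    -0.   ]]
shift/0.4 [-0.1718 -0.5614 -1.1138] world d [0.3814 0.3217 0.0687]
turn about tool x deg -160.2940559225995
turn about tool x deg 19.705944077400513
```

```bash
python3 -m handwheel '[[0,[-0.1,0,0],[0,0,0]],[0,[-0.1,0,0],[0,0,0]],[0,[0,-0.035,-0.07],[0,0,0]],[0,[0,-0.035,-0.07],[0,0,0]],[0,[0,-0.035,-0.07],[0,0,0]],[0,[0,-0.035,-0.07],[0,0,0]],[0,[0,-0.035,-0.07],[0,0,0]],[0,[0,-0.035,-0.07],[0,0,0]],[0,[0,-0.035,-0.07],[0,0,0]],[0,[0,-0.035,-0.07],[0,0,0]],[0,[0,-0.035,-0.07],[0,0,0]],[0,[0,-0.035,-0.07],[0,0,0]],[0,[0,-0.035,-0.07],[0,0,0]],[0,[0,-0.035,-0.07],[0,0,0]],[0,[0,-0.035,-0.07],[0,0,0]],[0,[0,0,0],[0.018,0,0]],[0,[0,0,0],[0.018,0,0]],[0,[0,0,0],[0.0187,0,0]],[0,[0,0,0],[0,0,0]]]' 40
python3 - <<'E'
from h import *
from bench import r
p=np.load('p.npy');delta(r,bin2w(p,[-88,-52,79])[0]);print(np.cos(p[2]),np.sin(p[2]))
E
```

```text
t: 2.48
tool_pos: [0.4395, -0.2735, 0.3113]
tcp_rot: [-2.162, 0.124, 2.162]
force: [-0.2, -0.4, -0.3]
finger_gap: -0.0002
t 2.4833 tcp [ 0.4395 -0.2735  0.3113] F [-0.2 -0.4 -0.3] gap -0.0002
axes
 [[-0.    -0.115 -0.993]
 [ 0.    -0.993  0.115]
 [-1.    -0.     0.   ]]
shift/0.4 [ 0.5807 -0.1691 -0.155 ] world d [ 0.0693  0.0601 -0.2323]
0.9939452194103762 -0.1098767528245134
```

```bash
python3 -m handwheel '[[0,[0,-0.0563,-0.0517],[0,0,0]],[0,[0,-0.0563,-0.0517],[0,0,0]],[0,[0,-0.0563,-0.0517],[0,0,0]],[0,[0.09,0,0],[0,0,0]],[0,[0.09,0,0],[0,0,0]],[0,[0.09,0,0],[0,0,0]],[0,[0.09,0,0],[0,0,0]],[0,[0.09,0,0],[0,0,0]],[0,[0.05,0,0],[0,0,0]],[0,[0,0,0],[0,0,0]]]'
python3 - <<'E'
from h import *
from bench import r
p=np.load('p.npy');delta(r,bin2w(p,[-88,-52,79])[0])
ims=[]
for n,(x,y) in(('top',(270,120)),('scene',(140,90))):
    f=r.grab_frame(n);im=cv2.resize(f['color'][y:y+120,x:x+120,::-1],(400,400),interpolation=cv2.INTER_CUBIC)
    for q in([-88,-52,79],[-88,-12,97],[-45,0,90]):
        u=(proj(f,bin2w(p,q))[0]-[x,y]+.5)*400/120;cv2.circle(im,tuple(u.astype(int).tolist()),3,(0,255,0),1)
    ims.append(im)
cv2.imwrite('pics/near.png',np.hstack(ims))
E
```

```text
t: 3.32
tool_pos: [0.5063, -0.2123, 0.1072]
tcp_rot: [-2.158, 0.112, 2.172]
force: [-0.1, 0.7, -0.5]
finger_gap: 0.0001
t 3.3167 tcp [ 0.5063 -0.2123  0.1072] F [-0.1  0.7 -0.5] gap 0.0001
axes
 [[-0.006 -0.106 -0.994]
 [ 0.003 -0.994  0.106]
 [-1.    -0.003  0.007]]
shift/0.4 [ 0.0706  0.002  -0.0071] world d [ 0.0026 -0.001  -0.0282]
```

View pics/near.png

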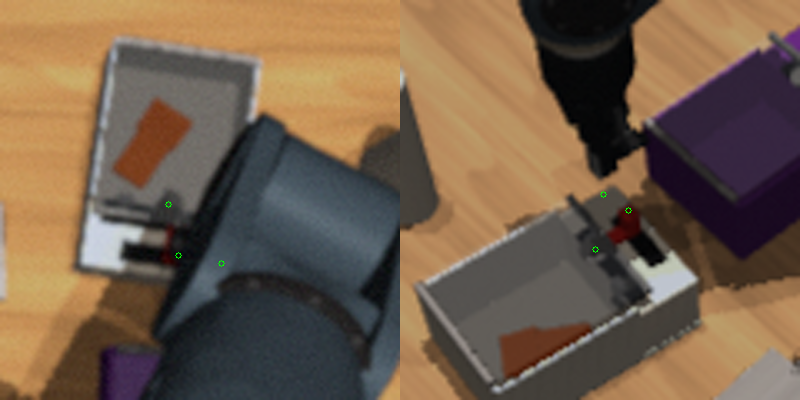

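The scene half shows the fingertips at (600,165), just above the target dot at (603,194). That is right of the red tab at (628,215). Lowering and starting the push.

```bash
python3 -m handwheel '[[0,[0.035,0,-0.007],[0,0,0]],[0,[0.035,0,0],[0,0,0]],[0,[0,0,0],[0,0,0]],[0,[0,-0.02,0],[0,0,0]],[0,[0,-0.02,0],[0,0,0]],[0,[0,-0.02,0],[0,0,0]],[0,[0,0,0],[0,0,0]]]'
python3 -m handwheel '[[0,[0,-0.012,0],[0,0,0]],[0,[0,-0.012,0],[0,0,0]],[0,[0,0,0],[0,0,0]]]'
python3 - <<'E'
from h import *
from bench import r
p=np.load('p.npy');delta(r,bin2w(p,[-88,-7.5,79])[0])
E
```

```text
t: 4.0
tool_pos: [0.5145, -0.1884, 0.0845]
tcp_rot: [-2.168, 0.118, 2.164]
force: [0.1, 0.3, 0.0]
finger_gap: 0.0002
t: 4.25
tool_pos: [0.5151, -0.1795, 0.0835]
tcp_rot: [-2.165, 0.119, 2.165]
force: [-0.3, 0.0, -0.1]
finger_gap: 0.0001
t 4.25 tcp [ 0.5151 -0.1795  0.0835] F [-0.3  0.  -0.1] gap 0.0001
axes
 [[ 0.    -0.109 -0.994]
 [-0.    -0.994  0.109]
 [-1.    -0.    -0.   ]]
shift/0.4 [ 0.0114 -0.0255  0.0063] world d [-0.0014  0.0104 -0.0045]
```

```bash
cat > look.py <<'E'
from h import *
from bench import r
import sys
p=np.load('p.npy')
f=r.grab_frame('scene');x,y=165,125
im=cv2.resize(f['color'][y:y+75,x:x+85,::-1],(680,600),interpolation=cv2.INTER_CUBIC)
for Q,c in (((-12),(255,255,0)),((15),(0,255,0))):
    q=[[-95+14*i,Q-8+16*j,97] for i,j in((0,0),(0,1),(1,1),(1,0))]
    cv2.polylines(im,[((proj(f,bin2w(p,q))-[x,y]+.5)*8).astype(np.int32)],True,c,1)
cv2.imwrite(f'pics/{sys.argv[1]}.png',im)
E
python3 look.py l1
```

```text
(no output)
```

View pics/l1.png

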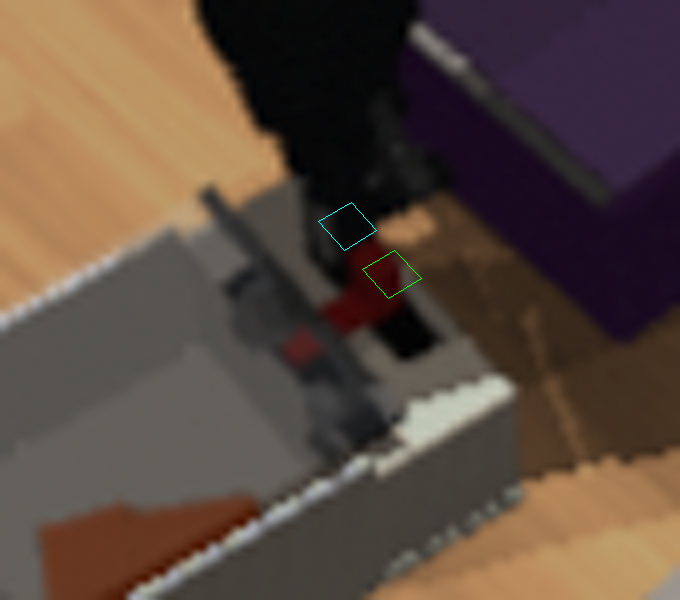

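The tab has moved along and its top centre is at about (377,260). The green outline, centred at (392,274), is the end stop, so about 8 mm remain.

```bash
python3 -m handwheel '[[0,[0,-0.01,0],[0,0,0]],[0,[0,-0.01,0],[0,0,0]],[0,[0,0,0],[0,0,0]]]'
python3 -m handwheel '[[0,[0,-0.006,0],[0,0,0]],[0,[0,0,0],[0,0,0]]]'
```

```text
t: 4.55
tool_pos: [0.5159, -0.1717, 0.0833]
tcp_rot: [-2.165, 0.119, 2.165]
force: [-0.1, -0.3, 0.5]
finger_gap: -0.0
t: 4.72
tool_pos: [0.5161, -0.1696, 0.0832]
tcp_rot: [-2.165, 0.119, 2.165]
force: [1.0, -1.0, 0.2]
finger_gap: 0.0003
```

```bash
python3 -m handwheel '[[0,[0,-0.006,0],[0,0,0]],[0,[0,0,0],[0,0,0]]]'
python3 -m handwheel '[[0,[0,-0.006,0],[0,0,0]],[0,[0,0,0],[0,0,0]]]'
python3 look.py l2
```

```text
t: 4.88
tool_pos: [0.5163, -0.1679, 0.0833]
tcp_rot: [-2.166, 0.12, 2.165]
force: [-0.5, -5.2, 0.1]
finger_gap: -0.0001
t: 5.05
tool_pos: [0.5165, -0.1673, 0.0834]
tcp_rot: [-2.168, 0.123, 2.167]
force: [-3.3, -18.8, -1.5]
finger_gap: -0.0001
```

View pics/l2.png

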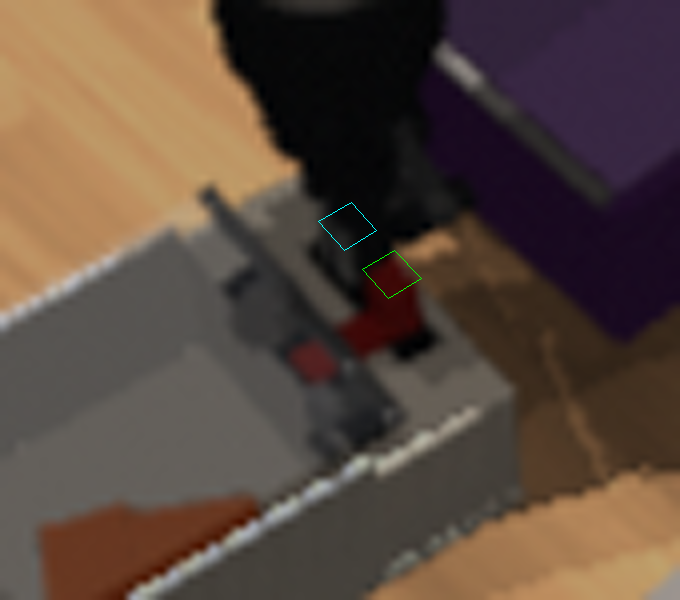

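The tab top is now on the green end-stop outline and the reaction is 19 N, so the lock is fully off. Backing away, lifting, and moving over the spot.

```bash
python3 -m handwheel '[[0,[0,0.02,0],[0,0,0]],[0,[0,0.02,0],[0,0,0]],[0,[-0.06,0,0],[0,0,0]],[0,[-0.06,0,0],[0,0,0]],[0,[0,0,-0.05],[0,0,0]],[0,[0,-0.04,-0.05],[0,0,0]],[0,[0,0,0],[0,0,0]],[0,[0,0,0],[0,0,0]]]'
python3 - <<'E'
from h import *
from bench import r
p=np.load('p.npy');delta(r,bin2w(p,[-45,0,91])[0])
E
```

```text
t: 5.77
tool_pos: [0.5567, -0.1691, 0.131]
tcp_rot: [-2.165, 0.118, 2.166]
force: [-1.2, 0.2, -0.8]
finger_gap: 0.0001
t 5.7667 tcp [ 0.5567 -0.1691  0.131 ] F [-1.2  0.2 -0.8] gap 0.0001
axes
 [[-0.    -0.109 -0.994]
 [ 0.    -0.994  0.109]
 [-1.    -0.     0.   ]]
shift/0.4 [ 0.1001 -0.0068 -0.0008] world d [ 0.0006  0.0027 -0.04  ]
```

```bash
python3 -m handwheel '[[0,[0.04,-0.0068,0],[0,0,0]],[0,[0.04,0,0],[0,0,0]],[0,[0.012,0,0],[0,0,0]],[0,[0,0,0],[0,0,0]]]'
python3 look.py l3
python3 -m handwheel '[[0,[0.01,0,0],[0,0,0]],[0,[0.01,0,0],[0,0,0]],[0,[0,0,0],[0,0,0]]]'
```

```text
t: 6.1
tool_pos: [0.5554, -0.1667, 0.0932]
tcp_rot: [-2.161, 0.118, 2.167]
force: [-0.3, -0.1, -1.1]
finger_gap: -0.0
t: 6.4
tool_pos: [0.5568, -0.167, 0.0866]
tcp_rot: [-2.166, 0.12, 2.164]
force: [0.8, 0.4, 0.5]
finger_gap: 0.0001
```

View pics/l3.png

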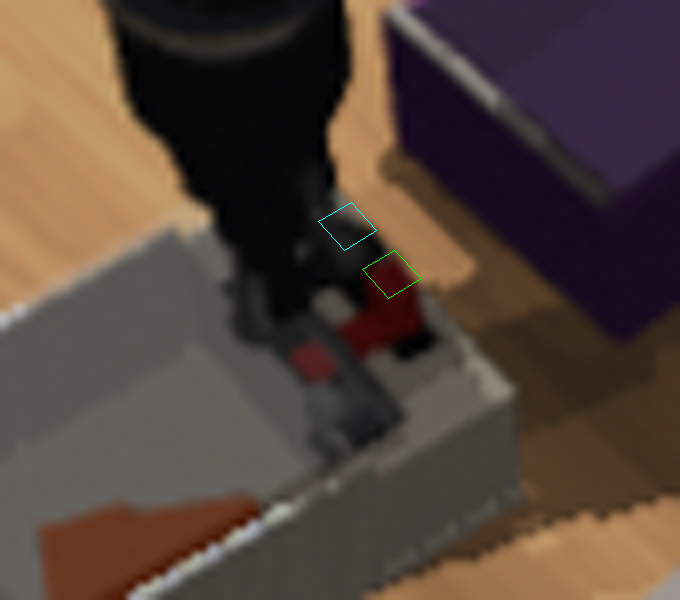

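The tab stays at the off position and the finger is over the spot behind the lid's front edge, around (280,300). Pressing on to the stop.

```bash
for i in 1; do python3 -m handwheel '[[0,[0.006,0,0],[0,0,0]],[0,[0.004,0,0],[0,0,0]],[0,[0,0,0],[0,0,0]]]'; done
python3 -m handwheel '[[0,[0.004,0,0],[0,0,0]],[0,[0,0,0],[0,0,0]]]'
```

```text
t: 6.65
tool_pos: [0.5568, -0.1669, 0.0825]
tcp_rot: [-2.166, 0.119, 2.164]
force: [-0.3, -1.3, 1.6]
finger_gap: -0.0002
t: 6.82
tool_pos: [0.5569, -0.167, 0.0814]
tcp_rot: [-2.166, 0.119, 2.164]
force: [-2.0, -0.8, 8.9]
finger_gap: 0.0
```

The stop is reached: z is 81.4 mm, as expected for -0.065, and the force is 8.9 N. Lifting away smoothly.

```bash
python3 -m handwheel '[[0,[-0.01,0,0],[0,0,0]],[0,[-0.02,0,0],[0,0,0]],[0,[-0.03,0,0],[0,0,0]],[0,[-0.04,0,0],[0,0,0]],[0,[-0.05,0,0],[0,0,0]],[0,[-0.06,0,0],[0,0,0]],[0,[-0.08,0,0],[0,0,0]],[0,[-0.08,0,0],[0,0,0]],[0,[-0.08,0,0],[0,0,0]],[0,[-0.06,0,0],[0,0,0]],[0,[0,0,0.08],[0,0,0]],[0,[0,0,0.08],[0,0,0]],[0,[0,0,0],[0,0,0]],[0,[0,0,0],[0,0,0]],[0,[0,0,0],[0,0,0]],[0,[0,0,0],[0,0,0]],[0,[0,0,0],[0,0,0]],[0,[0,0,0],[0,0,0]]]'
python3 - <<'E'
from h import *
from bench import r
p=np.load('p.npy');f=r.grab_frame('scene');x,y=120,70
im=cv2.resize(f['color'][y:y+200,x:x+266,::-1],(798,600),interpolation=cv2.INTER_CUBIC)
th=.45;h=np.array([88,0,84]);c,s=np.cos(th),np.sin(th)
q=[[88-c*150-s*6*1,sg*62,84+s*150+c*6] for sg in(1,-1)]+[[88,-62,90],[88,62,90]]
cv2.polylines(im,[((proj(f,bin2w(p,q))-[x,y]+.5)*3).astype(np.int32)],True,(0,255,0),1)
cv2.imwrite('pics/end.png',im);s=r.get_state();print(s['t'],s['tool_pos'],s['force'])
E
```

```text
t: 8.32
tool_pos: [0.4935, -0.1598, 0.2847]
tcp_rot: [-2.165, 0.119, 2.165]
force: [0.6, 0.3, 0.4]
finger_gap: -0.0001
8.3667 [ 0.49336355 -0.1597403   0.28466672] [-0.61579945  0.11645241 -0.3837253 ]
```

View pics/end.png

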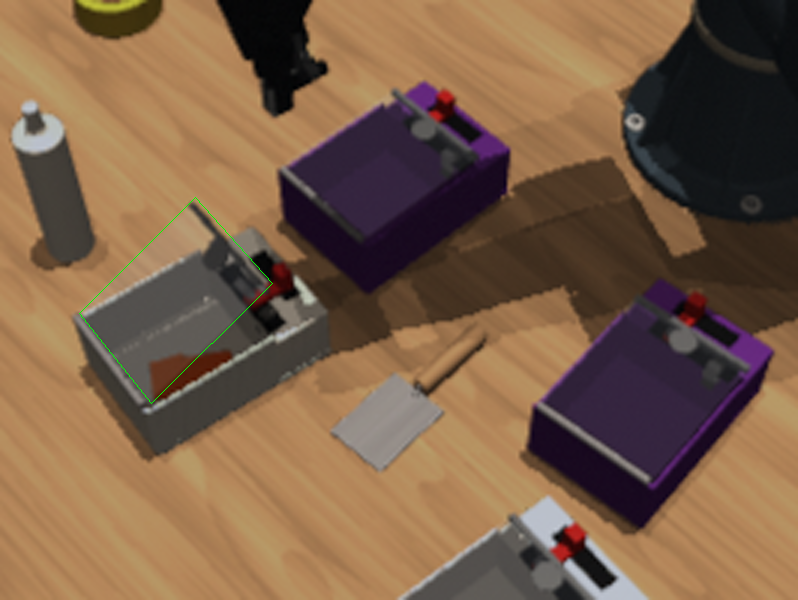

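The lid stands ajar: its front edge at (192,203)–(270,285) lies on the 0.45 rad outline. The tab is off, the finger is well clear, and the spatula, cartridge and blue tool's bin (tab at (570,540), still locked) are undisturbed. Handing in.

```bash
python3 -c "
from bench import r
print(r.hand_in())"
```

```text
the job is handed in; nothing more can be done
None
```

The lid over the orange wedge now stands ajar with its lock slid off, and I handed the job in at about 8.4 s of the 40 s allowed; the hand-in gave no verdict.

- **Lock:** I pushed the red tab left until it hit the end stop. The reaction rose to 19 N, and the image showed the tab at the 30 mm position.
- **Lid:** I pressed the grey spot down to its stop, at z of about 81.4 mm and 8.9 N. I then lifted the finger clear so the spring could raise the lid.
- **Last checks:** In the final picture the lid's front edge lies on the outline predicted for 0.45 rad. The finger is well clear, with the measured force down at noise level.
- **Other things:** The other white bin looks shut and locked, and the right-hand cartridge and the spatula look undisturbed. The left-hand cartridge and most of the blue tool's bin were outside that last crop. The arm never went near them.
- **Not confirmed:** The 1.5 to 2 N slide force barely showed in the force readings while I pushed the tab, so I judged the lock by its end stop and the pictures. No check failed.

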